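Rivet the cover of a terminal box

ROBOT

A 6-joint arm with a two-finger parallel gripper is mounted at the origin on a cart in front of the work surface, level with it; the furniture and walls round the work are solid. World frame = base frame: x ahead of the robot, y to its left, z up, the work surface at z = 0. Lengths are in m, angles in rad, forces in N, time in s.
With the tool pointing down it reaches from about 0.3 to 0.775 m from the base axis. Payload 14.6 kg.
Tool frame: the origin (TCP) lies on the centre line of the jaws, within the pads' length; the fingertips stand 14 mm ahead of it and the grasp point (between the pads) lies 5 mm behind it; x points along the fingers, y is the direction in which the jaws open and shut, and the axes are right-handed (so a half turn about x gives the same grasp; the last joint's range is limited). The gripper opens to 94 mm and grips with 3 to 60 N. Pads are 16 mm wide; open, the fingers measure 119 mm over their backs; the gripper's body (75 mm by 177 mm) begins 78 mm behind the grasp point.
Start: joints at [-1.298, 0.3, 1.521, -0, 1.321, -0.067], TCP at [0.183, -0.519, 0.219] pointing down, gripper open.
Joint ranges: [-3.03, 3.03], [-0.79, 2.21], [0.23, 2.52], [-1.04, 4.18], [0, 3.07], [-2.55, 2.55]. Speed limits (rad/s): [2.22, 2.22, 2.57, 3.14, 3.14, 3.14].

INTERFACE

Orientations are given as [roll, pitch, yaw] about the fixed x, y, z axes, in that order (R = Rz(yaw) Ry(pitch) Rx(roll)).
In Python, from station import * gives the robot as it stands. The module is installed in compiled form; this text tells all that it offers.
- The arm moves only by the shell command python3 -m handwheel 'ROWS' [FORCE]. ROWS is JSON, a list of rows, each a list of 3 entries, a list of its own where there are three numbers: the shift along the tool's x, y, z in mm, then the turn about the tool's x in rad, then the gripper command: -1 is fully open, 1 is shut, values between are in proportion. In form: [[[dx, dy, dz], spin, gripper], ...]. A call has exactly 5 rows; each row is the pose to reach, as a shift and turn from the pose measured when the call began, along the tool's axes at that moment; what a row does not reach only later rows make up. A row lasts 1/10 s, in which the tool goes at most 50 mm and 8.59 degrees, less where a joint would pass 70% of its speed; a pose out of reach is approached as far as the arm can. A call with a gripper value outside its range is refused whole. The fingers move at their own pace and stop on an object; FORCE is the grip in N (left out, the last holds). Time passes only in rows, so rows that repeat a pose let the fingers close, or fill a call up. It gives the time, the measured TCP pose, the force and the opening at its end, in the units of the state.
- get_obs(): the state, without advancing time (a new reading comes with each control period).
- camera(name): name is "scene" or "top"; returns (picture, depth): 480x640x3 uint8, blue, green, red; 480x640 float32, m along the optical axis (not along the pixel's ray), 0 where there is no reading.
- camera_info(name): a dict with "fx", "fy", "cx", "cy" (pixels), "k1" (the pictures are not rectified: a ray, as slopes to the right and down, at radius r is drawn at 1 + k1 r^2 times it, then the intrinsics apply), "extrinsics" (4x4, takes a point from camera to world coordinates). Camera axes: x right, y down, z forward; pixel columns grow to the right and rows downward; lengths in m; the calibration is good to about 2 mm. A picture is of the moment at which its call begins. camera_info takes no time and is no camera call.
- hand_in(): hands the job in, once; it reports no verdict.
The state is a dict: "time_s": time; "qpos": joint angles; "joint_vel": joint speeds; "tau": joint torques, N m; "ee_pos": TCP position; "eef_rot": TCP orientation; "force": force on the tool from outside, world axes, zero at the start; "moment": the same for the moment, N m; "grip_width": finger opening in m.
Only numpy, scipy, OpenCV 4.12 (cv2) and the standard library are available. Lean on these libraries where they do the work, as an engineer would, in place of code of your own. Each camera call takes 0.05 s, during which the arm holds its last target. There are 200 camera calls.

TASK

Close the grey terminal box: swing its cover by the rib until it meets its stop, put the black push rivet from the stand through the slot in the cover into the hole of the sliding clip underneath until its collar lies flat on the cover, and only then press its orange pin in flush. The clip may sit anywhere along the slot, so feel for its hole, and go gently throughout: the box cracks if the rivet is pushed onto it with more than about 35 N. Leave the bottle, beaker, stopper and tape where they stand.

Things in the scene. Friction and masses are not known exactly. Their poses are not given: they have to be found in the camera images.
- cover (a joint): angle (rad) of the terminal box's light grey cover plate, 92 x 156 x 3 mm, which swings level about a rivet already set at its other end; 0 = closed against its stop, where it cannot go further; positive = free end swung towards the slot frame's -x (the robot). Starts 0.45 to 0.95. The pivot lies 112 mm from slot along slot's -y; it stays where left and needs about 2 N at the rib
- cover_rib (a point): centre of the grip rib on the cover: a bar 9 mm thick (cover's x) x 34 mm long (cover's y, through the pivot) x 15 mm tall, half-way up, 62 mm from the pivot and 7.5 mm above the cover's top; moves and turns with the cover. Closed, it lies 50 mm from slot along slot's -y
- slot (a point): centre of the slot in the cover when the cover is closed, in the plane of the cover's top (57.5 mm over the bench); x, y, z are the dark grey box's axes, z up. The slot is 12 mm (x) x 25 mm (y). 3.8 mm below it is a steel clip, 3.5 mm thick, with an 11 mm hole, centred in x, up to 8 mm off centre in y (not measured); it slides in y only, under 15 N. The box gives 1 mm per 8 N on its feet
- rivet_collar (a point): centre of the black collar of the push rivet, 27 mm across x 8 mm tall, half-way up; z along the rivet, up. Below its underside are four legs, 9 mm across in all with round ends, 23.5 mm long. At the start it stands in the middle hole of a blue stand 34 x 110 x 34 mm, its underside on the stand's top. Hold it by the collar
- rivet_pin (a joint): how far (m) the rivet's orange pin, 12 mm across, is pushed in: 0 = up, its flat top 8 mm above the collar's top; 0.008 = flush with the collar, its end stop. It stays where it is left. About 10 N drives it; it spreads the legs, so pushed in early the rivet no longer enters
- beaker: glass beaker, 53 x 70 mm, to be left alone; origin at the middle of its foot
- bottle: bottle with a blue cap, 56 x 106 mm, to be left alone; origin at the middle of its foot
- stopper: red-brown rubber stopper, 32 x 30 mm, to be left alone; origin at the middle of its foot
- roll: roll of brown tape, 52 x 21 mm, to be left alone; origin at the middle of its underside

How it is judged:
On the way, in this order (a step that is already met when the one before it is completed fails the run):
1. the cover is swung shut against its stop (value of joint cover below 0.03 rad), for 0.2 s.
2. the rivet sits with its collar down on the closed cover, its pin still up (value of joint cover below 0.03 rad and x of rivet_collar in the frame of slot between -0.004 and 0.004 m and y of rivet_collar in the frame of slot between -0.011 and 0.011 m and z of rivet_collar in the frame of slot between 0.002 and 0.0057 m and angle between rivet_collar's own z axis and vertical below 0.08 rad and value of joint rivet_pin below 0.003 m), for 0.2 s.
3. the pin is pressed flush (x of rivet_collar in the frame of slot between -0.004 and 0.004 m and y of rivet_collar in the frame of slot between -0.011 and 0.011 m and z of rivet_collar in the frame of slot between 0.002 and 0.0057 m and angle between rivet_collar's own z axis and vertical below 0.08 rad and value of joint rivet_pin above 0.0065 m), for 0.2 s.
At the end, for the whole second after the job is handed in: the cover is closed (within 0.03 rad of its stop), the rivet's collar lies flat on it over the slot (within 1.8 mm in height, upright within 0.08 rad), and the pin is flush with the collar (within 1.5 mm) (all of step 3 and value of joint cover below 0.03 rad); the robot touches nothing.
It fails at once if the rivet is pushed onto the box with over 35 N (contact force between rivet and term_box above 35 N).
It fails at once if the glass beaker is moved (distance of beaker from where it was at the start of the episode above 0.03 m).
It fails at once if the blue-capped bottle is moved (distance of bottle from where it was at the start of the episode above 0.03 m).
It fails at once if the rubber stopper is moved (distance of stopper from where it was at the start of the episode above 0.03 m).
It fails at once if the roll of tape is moved (distance of roll from where it was at the start of the episode above 0.03 m).
It also fails if it takes over 67 s, if anything falls off the work surface, if the arm or the gripper's body presses on something with over 40 N, if the wrist force passes 120 N, or if a joint passes its speed limit or range.

## Working session

There is one attempt and no reset: what is moved stays moved. The work goes in short steps, Python scripts to look and compute and a shell command to move; the robot and the scene stay as the last step left them, time stands still between calls to the robot, and variables do not carry over. Pictures are saved under pics/ and viewed, about 8 in all and at most 12, crops included, and the job is handed in when it is done.

```bash
mkdir -p pics
cat > h.py <<'E'
from station import *
import numpy as np, cv2
from scipy.spatial.transform import Rotation as R
def cloud(n):
    p,d=camera(n);i=camera_info(n)
    v,u=np.mgrid[0:480,0:640]
    K=np.array([[i['fx'],0,i['cx']],[0,i['fy'],i['cy']],[0,0,1.]])
    s=cv2.undistortPoints(np.stack([u,v],-1).reshape(-1,1,2).astype(np.float64),K,np.array([i['k1'],0,0,0.])).reshape(480,640,2)
    P=np.dstack([s*d[...,None],d]); E=np.array(i['extrinsics'])
    W=P@E[:3,:3].T+E[:3,3]; W[d==0]=np.nan
    return p,W
E
python3 - <<'E'
from h import *
for n in('top','scene'):
    p,W=cloud(n);cv2.imwrite(f'pics/{n}0.png',p);np.save(n+'0.npy',W)
    print(n,camera_info(n)['extrinsics'])
o=get_obs();print({k:np.round(v,4).tolist() for k,v in o.items()})
E
```

```text
top [[-0.01401832 -0.99819307  0.05843011  0.37774716]
 [-0.99962867  0.01535614  0.02251024 -0.00196059]
 [-0.02336683 -0.05809286 -0.99803768  1.29599637]
 [ 0.          0.          0.          1.        ]]
scene [[-0.64595766 -0.55795327  0.52098642 -0.13522227]
 [-0.76331094  0.46337561 -0.45015493  0.51573986]
 [ 0.00975301 -0.68845566 -0.72521286  0.91505005]
 [ 0.          0.          0.          1.        ]]
{'time_s': 0.1, 'qpos': [-1.2976, 0.3004, 1.5215, -0.0, 1.3207, -0.0666], 'joint_vel': [-0.0008, -0.0024, -0.0022, 0.0009, -0.0002, 0.0001], 'tau': [0.0009, -53.2644, -35.3284, 0.0709, 0.0235, -0.0001], 'ee_pos': [0.1832, -0.5184, 0.219], 'eef_rot': [-1.6152, 1.5698, 1.8662], 'force': [-0.032, -0.145, -0.3434], 'moment': [-0.0374, -0.041, 0.042], 'grip_width': 0.0939}
```

View pics/top0.png

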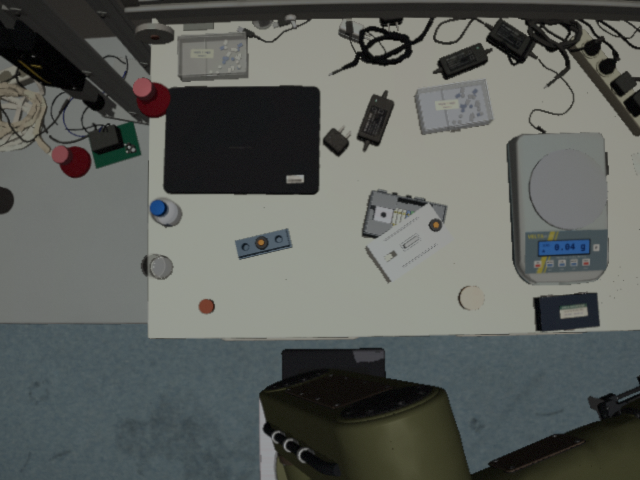

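View pics/scene0.png

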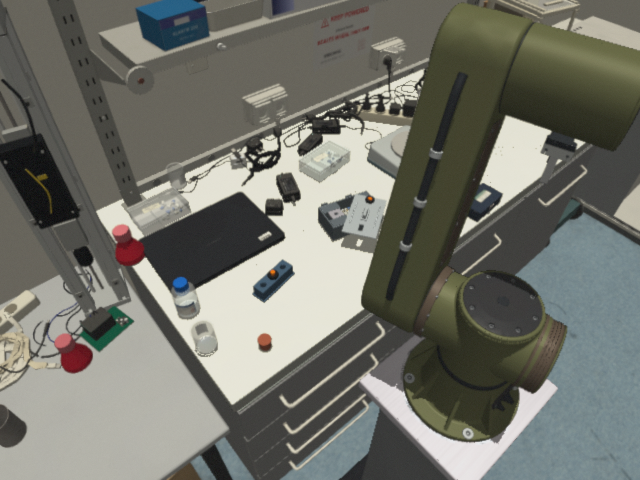

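Top view: the rivet stands in the blue stand at (262,242). The box is at about (365–447,190–240), with its cover pivoting at (435,226) and swung towards the robot. The bottle, beaker, stopper and tape are well to the sides. Next I'll measure.

Run:
```python
from h import *
W=np.load('top0.npy');p=cv2.imread('pics/top0.png')
c=cv2.resize(p[175:295,350:470],(600,600),interpolation=cv2.INTER_CUBIC)
d=cv2.resize(p[220:265,225:300],(750,450),interpolation=cv2.INTER_CUBIC)[:, :]
cv2.imwrite('pics/crop1.png',c)
hsv=cv2.cvtColor(p,cv2.COLOR_BGR2HSV)
org=cv2.inRange(hsv,(5,120,110),(25,255,255))>0
for a in((215,240,420,450),(230,255,250,275)):
    m=np.zeros_like(org);m[a[0]:a[1],a[2]:a[3]]=1;m&=org
    q=W[m];print('orange',m.sum(),np.nanmedian(q,0).round(4),np.nanmean(q,0).round(4),(np.argwhere(m).mean(0)).round(2))
def rect(m,name):
    q=W[m][:,:2].astype(np.float32)
    r=cv2.minAreaRect(q*1000);print(name,m.sum(),r,'z',np.nanmedian(W[m][:,2]))
reg=np.zeros_like(org);reg[180:290,355:455]=1
z=W[...,2]
hsvw=(hsv[...,1]<60)
rect(reg&(z>.0535)&(z<.0615),'cover z')
rect(reg&(z>.064)&(z<.08),'above')
rg=np.zeros_like(org);rg[225:262,230:297]=1
rect(rg&(z>.027)&(z<.038),'stand'); rect(rg&(z>.040),'rivet')
m=rg&(z>.036);print(np.c_[np.argwhere(m),(W[m]*1000).round(0)][::4])
for u,v in((383,214),(398,214),(372,200),(440,205)):print(u,v,W[v,u].round(4))
```

```text
orange 20 [ 0.5062 -0.2153  0.0656] [ 0.5059 -0.215   0.0656] [224.25 435.75]
orange 24 [0.4764 0.1439 0.0499] [0.4764 0.1445 0.0501] [242.   260.71]
cover z 3635 ((515.8027954101562, -150.680908203125), (179.43603515625, 186.1099090576172), 33.176353454589844) z 0.057390564644479
above 207 ((469.90234375, -166.54385375976562), (72.10103607177734, 144.07339477539062), 44.933502197265625) z 0.06779281517409297
stand 629 ((476.6311950683594, 144.29078674316406), (34.785884857177734, 110.58739471435547), 12.40245532989502) z 0.03405391049399542
rivet 117 ((478.09063720703125, 130.4210205078125), (32.88987350463867, 82.7015380859375), 10.28505802154541) z 0.04324188721032174
[[229. 285. 504.  95.  37.]
 [231. 285. 500.  95.  38.]
 [232. 279. 498. 107.  37.]
 [233. 271. 496. 124.  39.]
 [234. 263. 494. 141.  38.]
 [235. 259. 492. 149.  38.]
 [235. 269. 492. 129.  36.]
 [236. 257. 490. 154.  38.]
 [236. 265. 490. 137.  37.]
 [236. 276. 490. 114.  36.]
 [237. 259. 488. 149.  41.]
 [237. 263. 487. 140.  45.]
 [237. 275. 487. 116.  39.]
 [238. 256. 486. 156.  37.]
 [238. 260. 486. 147.  39.]

[... 1116 characters left out ...]
8.]
 [246. 240. 470. 190.  37.]
 [246. 260. 469. 147.  42.]
 [246. 264. 468. 138.  43.]
 [246. 272. 469. 122.  36.]
 [247. 241. 468. 187.  38.]
 [247. 258. 467. 151.  42.]
 [247. 262. 466. 143.  44.]
 [247. 266. 466. 134.  43.]
 [248. 250. 465. 169.  36.]
 [248. 260. 464. 147.  42.]
 [248. 264. 465. 139.  39.]
 [249. 239. 463. 192.  38.]
 [249. 255. 463. 158.  36.]
 [249. 262. 463. 143.  39.]
 [250. 244. 461. 181.  38.]
 [250. 258. 461. 152.  37.]
 [251. 241. 459. 188.  36.]
 [251. 253. 459. 162.  39.]
 [252. 245. 457. 179.  38.]
 [253. 250. 455. 168.  41.]]
383 214 [ 0.5355 -0.1126  0.0082]
398 214 [ 0.5313 -0.1413  0.0384]
372 200 [ 0.5594 -0.0867  0.0533]
440 205 [ 0.5464 -0.2264  0.0575]
```

View pics/crop1.png

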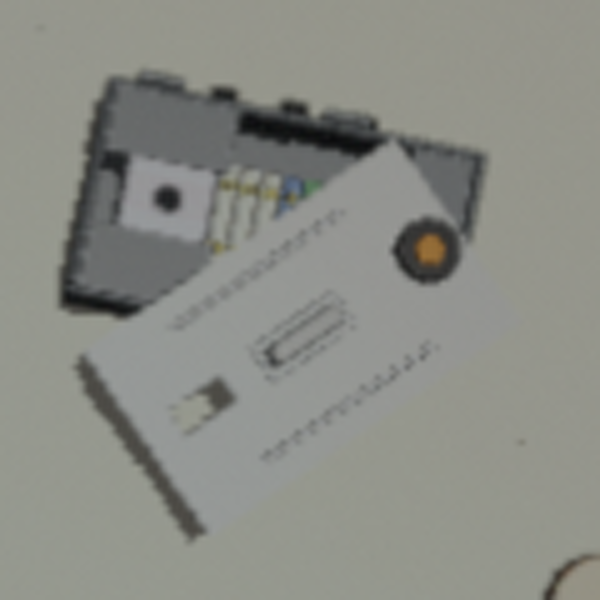

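The crop shows the pivot at (429,249), the rib near (303,335), the slot at (202,405), and the clip's dark hole uncovered at (168,198). The line from pivot to hole gives me the box axis.

```bash
cat >> h.py <<'E'
def ray(n,u,v,z):
    i=camera_info(n);K=np.array([[i['fx'],0,i['cx']],[0,i['fy'],i['cy']],[0,0,1.]])
    s=cv2.undistortPoints(np.array([[[u,v]]],float),K,np.array([i['k1'],0,0,0.]))[0,0]
    E=np.array(i['extrinsics']);d=E[:3,:3]@np.r_[s,1];return E[:3,3]+d*(z-E[2,3])/d[2]
E
python3 - <<'E'
from h import *
p=cv2.imread('pics/top0.png');W=np.load('top0.npy')
f=lambda x,y:(350+(x+.5)/5-.5,175+(y+.5)/5-.5)
P=ray('top',*f(429,249),.0655);H=ray('top',*f(168,198),.0527);S=ray('top',*f(202,405),.0575);B=ray('top',*f(303,331),.0725)
for n,x in zip('PHSB',(P,H,S,B)):print(n,x.round(4))
g=lambda a:np.arctan2(*(a-P)[[1,0]])
print('dist H,S,B',[np.linalg.norm((x-P)[:2]) for x in(H,S,B)],'ang',g(H),g(S),g(B))
# box outline corners top-left and top-right at rim, unknown z ~.05
for c in((112,78),(485,155),(65,300)):print(ray('top',*f(*c),.0545).round(4))
# rivet: dark blob and pin
gry=p.max(2); m=np.zeros(gry.shape,bool);m[228:258,248:276]=1
m&=(gry<60); print('dark',np.argwhere(m).mean(0),m.sum())
print('pin',ray('top',260.71,242.0,.050).round(4))
q=cv2.resize(p[222:262,225:300],(750,400),interpolation=cv2.INTER_CUBIC)
s=cv2.imread('pics/scene0.png');q2=cv2.resize(s[185:245,310:410],(750,450)[0:2],interpolation=cv2.INTER_CUBIC)[:190]
cv2.imwrite('pics/crop2.png',np.vstack([q,q2]))
E
```

```text
P [ 0.5056 -0.2143  0.0655]
H [ 0.5296 -0.1092  0.0527]
S [ 0.4438 -0.1209  0.0575]
B [ 0.4723 -0.161   0.0725]
dist H,S,B [np.float64(0.10781808771542062), np.float64(0.11203502680524216), np.float64(0.06285878209050991)] ang 1.3461288789126094 2.155636321969428 2.12938406474505
[ 0.5796 -0.0871  0.0545]
[ 0.5454 -0.2406  0.0545]
[ 0.4879 -0.0658  0.0545]
dark [245.34375  261.921875] 128
pin [0.4764 0.1445 0.05  ]
```

View pics/crop2.png

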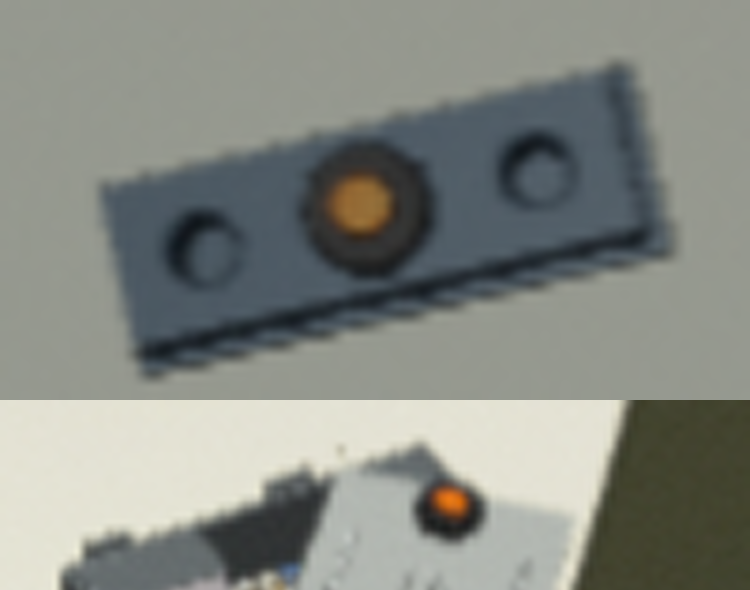

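Everything agrees: pivot to slot measures 112.0 mm and pivot to rib 62.9 mm. The hole line gives 1.346 rad and the box edge 1.352. So the cover angle is about 0.81, and the clip hole lies about 4 mm off centre in −y. First job is the rib.

```bash
cat >> h.py <<'E'
PIV=np.array([.5056,-.2143]);BY=1.348
def bp(d,a=0.,x=0.):  # point at d from pivot along cover angle a, x across
    t=BY+a;return PIV+d*np.array([np.cos(t),np.sin(t)])+x*np.array([np.sin(t),-np.cos(t)])
def go(x,y,z,yaw=None):
    o=get_obs();r=R.from_euler('xyz',o['eef_rot']);M=r.as_matrix()
    s=M.T@(np.array([x,y,z])-o['ee_pos'])*1000
    ya=np.arctan2(M[1,1],M[0,1]);sp=0
    if yaw is not None:
        d=(yaw-ya+np.pi/2)%np.pi-np.pi/2; sp=-d*np.sign(-M[2,0])
    print('pos',np.round(o['ee_pos'],4),'yaw %.3f tilt %.4f'%(ya,np.arccos(-M[2,0])),'F',np.round(o['force'],1),'w %.4f t %.2f'%(o['grip_width'],o['time_s']))
    print('shift',s.round(1),'spin %.3f'%sp,'q6',round(o['qpos'][5],2))
E
python3 - <<'E'
from h import *
b=bp(.062,.808);print(b);go(*b,.15,BY-np.pi/2+.808)
E
```

```text
[ 0.47135311 -0.16261682]
pos [ 0.1832 -0.5184  0.219 ] yaw -1.231 tilt 0.0010 F [-0.  -0.1 -0.3] w 0.0939 t 0.10
shift [  69.2 -239.3 -390.2] spin 1.325 q6 -0.07
```

The short turn would drive joint 6 out of range after the swing, so I'll turn the other way (spin −1.816).

```bash
python3 -m handwheel '[[[40,-50,-80],-0.15,-1],[[69,-100,-160],-0.3,-1],[[69,-150,-240],-0.45,-1],[[69,-200,-320],-0.6,-1],[[69,-239,-390],-0.75,-1]]' 20
python3 -m handwheel '[[[0,0,0],-0.15,-1],[[0,0,0],-0.3,-1],[[0,0,0],-0.45,-1],[[0,0,0],-0.6,-1],[[0,0,0],-0.75,-1]]'
python3 - <<'E'
from h import *
b=bp(.062,.808);go(*b,.15,BY-np.pi/2+.808)
E
```

```text
time_s: 0.6
ee_pos: [0.3351, -0.3277, 0.1653]
eef_rot: [-2.217, 1.569, 2.02]
force: [0.7, -1.1, -0.0]
grip_width: 0.094
time_s: 1.1
ee_pos: [0.3351, -0.3275, 0.1651]
eef_rot: [-2.913, 1.568, 2.075]
force: [-0.4, 0.3, 0.2]
grip_width: 0.094
pos [ 0.3351 -0.3275  0.1651] yaw 0.275 tilt 0.0023 F [-0.4  0.3  0.2] w 0.0940 t 1.10
shift [  15.3  176.  -121.6] spin -0.310 q6 -1.13
```

```bash
python3 -m handwheel '[[[15,44,-30],-0.1,-1],[[15,88,-60],-0.2,-1],[[15,132,-91],-0.31,-1],[[15,176,-122],-0.31,-1],[[15,176,-122],-0.31,-1]]'
python3 -m handwheel '[[[0,0,0],0,-1],[[0,0,0],0,-1],[[0,0,0],0,-1],[[0,0,0],0,-1],[[0,0,0],0,-1]]'
python3 - <<'E'
from h import *
b=bp(.062,.808);go(*b,.0745,BY-np.pi/2+.808)
E
```

```text
time_s: 1.6
ee_pos: [0.473, -0.159, 0.1501]
eef_rot: [3.0, 1.568, 2.018]
force: [-0.2, -0.5, 0.3]
grip_width: 0.0942
time_s: 2.1
ee_pos: [0.4726, -0.1598, 0.1501]
eef_rot: [3.012, 1.568, 2.029]
force: [0.4, 0.5, -0.5]
grip_width: 0.094
pos [ 0.4726 -0.1598  0.1501] yaw 0.587 tilt 0.0027 F [ 0.4  0.5 -0.5] w 0.0940 t 2.10
shift [75.6 -2.6  1.9] spin 0.002 q6 -0.99
```

```bash
python3 -m handwheel '[[[40,-3,2],0,-1],[[60,-3,2],0,-1],[[75,-3,2],0,-1],[[75,-3,2],0,-1],[[75,-3,2],0,-1]]'
python3 -m handwheel '[[[0,0,0],0,1],[[0,0,0],0,1],[[0,0,0],0,1],[[0,0,0],0,1],[[0,0,0],0,1]]' 20
python3 -m handwheel '[[[0,0,0],0,1],[[0,0,0],0,1],[[0,0,0],0,1],[[0,0,0],0,1],[[0,0,0],0,1]]' 20
python3 - <<'E'
from h import *
o=get_obs();e=np.array(o['ee_pos'][:2])-PIV
print('r',np.linalg.norm(e),'ang',np.arctan2(e[1],e[0])-BY)
for a in(.6,.4,.2,0,-.03):
  print(a);go(*bp(.062,a),.0745,BY-np.pi/2+a)
E
```

```text
time_s: 2.6
ee_pos: [0.4711, -0.1633, 0.0756]
eef_rot: [2.967, 1.568, 1.983]
force: [-0.3, 0.8, 0.4]
grip_width: 0.0941
time_s: 3.1
ee_pos: [0.4712, -0.1633, 0.0757]
eef_rot: [2.903, 1.568, 1.919]
force: [-0.2, -0.3, 0.5]
grip_width: 0.0578
time_s: 3.6
ee_pos: [0.4712, -0.1633, 0.0758]
eef_rot: [2.891, 1.568, 1.907]
force: [-0.2, -0.4, 0.6]
grip_width: 0.0176
r 0.06153154147351064 ang 0.8161089289335506
0.6
pos [ 0.4712 -0.1633  0.0758] yaw 0.587 tilt 0.0024 F [-0.2 -0.4  0.6] w 0.0176 t 3.60
shift [ 1.3 13.3  0.9] spin 0.209 q6 -1.0
0.4
pos [ 0.4712 -0.1633  0.0758] yaw 0.587 tilt 0.0024 F [-0.2 -0.4  0.6] w 0.0176 t 3.60
shift [ 1.3 25.1  4.7] spin 0.409 q6 -1.0
0.2
pos [ 0.4712 -0.1633  0.0758] yaw 0.587 tilt 0.0024 F [-0.2 -0.4  0.6] w 0.0176 t 3.60
shift [ 1.3 35.9 10.7] spin 0.609 q6 -1.0
0
pos [ 0.4712 -0.1633  0.0758] yaw 0.587 tilt 0.0024 F [-0.2 -0.4  0.6] w 0.0176 t 3.60
shift [ 1.2 45.3 18.8] spin 0.809 q6 -1.0
-0.03
pos [ 0.4712 -0.1633  0.0758] yaw 0.587 tilt 0.0024 F [-0.2 -0.4  0.6] w 0.0176 t 3.60
shift [ 1.2 46.6 20.1] spin 0.839 q6 -1.0
```

```bash
python3 -m handwheel '[[[0,0,0],0,1],[[0,0,0],0,1],[[0,0,0],0,1],[[0,0,0],0,1],[[0,0,0],0,1]]' 20
python3 -m handwheel '[[[0,7,0.3],0.1,1],[[0,13.3,0.9],0.2,1],[[0,19.3,2.5],0.3,1],[[0,25.1,4.7],0.4,1],[[0,30.6,7.5],0.5,1]]'
python3 - <<'E'
from h import *
o=get_obs();e=np.array(o['ee_pos'][:2])-PIV
print('r',np.linalg.norm(e),'ang',np.arctan2(e[1],e[0])-BY)
for a in(.25,.15,.1,.05,0,-.03):
  print(a);go(*bp(.062,a),.0755,BY-np.pi/2+a)
E
```

```text
time_s: 4.1
ee_pos: [0.4712, -0.1632, 0.0758]
eef_rot: [2.865, 1.568, 1.881]
force: [2.1, 2.0, 0.5]
grip_width: 0.0087
time_s: 4.6
ee_pos: [0.5008, -0.1526, 0.0757]
eef_rot: [-2.654, 1.568, 2.141]
force: [-1.0, -0.7, 1.0]
grip_width: 0.0089
r 0.06192551473051595 ang 0.2999879118805191
0.25
pos [ 0.5008 -0.1526  0.0757] yaw 0.083 tilt 0.0027 F [-1.  -0.7  1. ] w 0.0089 t 4.60
shift [0.2 3.1 0. ] spin 0.055 q6 -0.45
0.15
pos [ 0.5008 -0.1526  0.0757] yaw 0.083 tilt 0.0027 F [-1.  -0.7  1. ] w 0.0089 t 4.60
shift [0.1 9.3 0.7] spin 0.155 q6 -0.45
0.1
pos [ 0.5008 -0.1526  0.0757] yaw 0.083 tilt 0.0027 F [-1.  -0.7  1. ] w 0.0089 t 4.60
shift [ 0.1 12.3  1.2] spin 0.205 q6 -0.45
0.05
pos [ 0.5008 -0.1526  0.0757] yaw 0.083 tilt 0.0027 F [-1.  -0.7  1. ] w 0.0089 t 4.60
shift [ 0.1 15.3  1.9] spin 0.255 q6 -0.45
0
pos [ 0.5008 -0.1526  0.0757] yaw 0.083 tilt 0.0027 F [-1.  -0.7  1. ] w 0.0089 t 4.60
shift [ 0.1 18.3  2.8] spin 0.305 q6 -0.45
-0.03
pos [ 0.5008 -0.1526  0.0757] yaw 0.083 tilt 0.0027 F [-1.  -0.7  1. ] w 0.0089 t 4.60
shift [ 0.1 20.1  3.4] spin 0.335 q6 -0.45
```

```bash
python3 -m handwheel '[[[0,3.1,0],0.055,1],[[0,6.2,0.3],0.105,1],[[0,9.3,0.7],0.155,1],[[0,12.3,1.2],0.205,1],[[0,15.3,1.9],0.255,1]]'
python3 - <<'E'
from h import *
go(*bp(.062,0),.0755,BY-np.pi/2)
E
python3 -m handwheel '[[[0,0.8,0.2],0.013,1],[[0,1.6,0.4],0.026,1],[[0,2.4,0.6],0.04,1],[[0,3.2,0.8],0.05,1],[[0,3.2,0.8],0.05,1]]'
python3 - <<'E'
from h import *
o=get_obs();e=np.array(o['ee_pos'][:2])-PIV
print('r',np.linalg.norm(e),'ang',np.arctan2(e[1],e[0])-BY)
go(*bp(.062,0),.0755,BY-np.pi/2)
E
```

```text
time_s: 5.1
ee_pos: [0.5164, -0.1531, 0.0757]
eef_rot: [-2.418, 1.568, 2.12]
force: [-0.1, 0.9, 0.3]
grip_width: 0.0088
pos [ 0.5164 -0.1531  0.0757] yaw -0.174 tilt 0.0027 F [-0.1  0.9  0.3] w 0.0088 t 5.10
shift [0.2 3.  0.2] spin 0.049 q6 -0.18
time_s: 5.6
ee_pos: [0.5195, -0.1539, 0.0757]
eef_rot: [-2.583, 1.567, 1.906]
force: [2.3, 6.8, 0.6]
grip_width: 0.0093
r 0.06202778972536051 ang -0.0039830716937794275
pos [ 0.5195 -0.1539  0.0757] yaw -0.224 tilt 0.0035 F [2.3 6.8 0.6] w 0.0093 t 5.60
shift [ 0.2 -0.2  0. ] spin -0.001 q6 -0.13
```

```bash
python3 -m handwheel '[[[0,0.7,0.1],0.01,1],[[0,1.4,0.2],0.02,1],[[0,2,0.3],0.03,1],[[0,2,0.3],0.03,1],[[0,2,0.3],0.03,1]]'
python3 - <<'E'
from h import *
o=get_obs();e=np.array(o['ee_pos'][:2])-PIV
print('r',np.linalg.norm(e),'ang',np.arctan2(e[1],e[0])-BY,'mom',np.round(o['moment'],2))
go(*bp(.062,0),.0755,BY-np.pi/2)
E
```

```text
time_s: 6.1
ee_pos: [0.5201, -0.1539, 0.0752]
eef_rot: [-2.099, 1.564, 2.36]
force: [-7.9, 6.8, 3.8]
grip_width: 0.0092
r 0.0620649547657247 ang -0.012456805626983147 mom [1.3  1.48 0.29]
pos [ 0.5201 -0.1539  0.0752] yaw -0.254 tilt 0.0069 F [-7.9  6.8  3.8] w 0.0092 t 6.10
shift [-0.3 -0.8  0.1] spin -0.031 q6 -0.1
```

The cover is on its stop: 8 N reaction, with measured angle ≈0. Release and go up.

```bash
python3 -m handwheel '[[[0,0,0],0,-1],[[0,0,0],0,-1],[[0,0,0],0,-1],[[-10,0,0],0,-1],[[-45,0,0],0,-1]]'
python3 -m handwheel '[[[-50,0,0],0,-1],[[-50,0,0],0,-1],[[-50,0,0],0,-1],[[-50,0,0],0,-1],[[-50,0,0],0,-1]]'
python3 - <<'E'
from h import *
go(.4764,.1445,.150,BY-np.pi/2)
E
```

```text
time_s: 6.6
ee_pos: [0.519, -0.1538, 0.1186]
eef_rot: [-1.909, 1.559, 2.549]
force: [-0.1, -0.2, 0.5]
grip_width: 0.0452
time_s: 7.1
ee_pos: [0.5191, -0.154, 0.1677]
eef_rot: [-1.875, 1.557, 2.584]
force: [0.2, -0.2, -0.6]
grip_width: 0.0855
pos [ 0.5191 -0.154   0.1677] yaw -0.254 tilt 0.0134 F [ 0.2 -0.2 -0.6] w 0.0855 t 7.10
shift [  20.3 -116.  -278.2] spin -0.031 q6 -0.1
```

```bash
python3 -m handwheel '[[[10,-20,-46],0,-1],[[18,-40,-92],0,-1],[[18,-60,-138],0,-1],[[18,-80,-184],0,-1],[[18,-100,-230],-0.03,-1]]'
python3 - <<'E'
from h import *
go(.4764,.1445,.100,BY-np.pi/2)
p,W=cloud('top');np.save('top1.npy',W);cv2.imwrite('pics/top1.png',p)
c=cv2.resize(p[175:275,350:470],(720,600),interpolation=cv2.INTER_CUBIC);cv2.imwrite('pics/crop3.png',c)
E
```

```text
time_s: 7.6
ee_pos: [0.4793, 0.0929, 0.1512]
eef_rot: [-1.85, 1.556, 2.639]
force: [1.0, -0.2, -0.0]
grip_width: 0.0936
pos [0.4793 0.0929 0.1512] yaw -0.224 tilt 0.0145 F [ 1.  -0.2 -0. ] w 0.0936 t 7.60
shift [ 51.6 -13.5 -49.5] spin -0.001 q6 0.33
```

View pics/crop3.png

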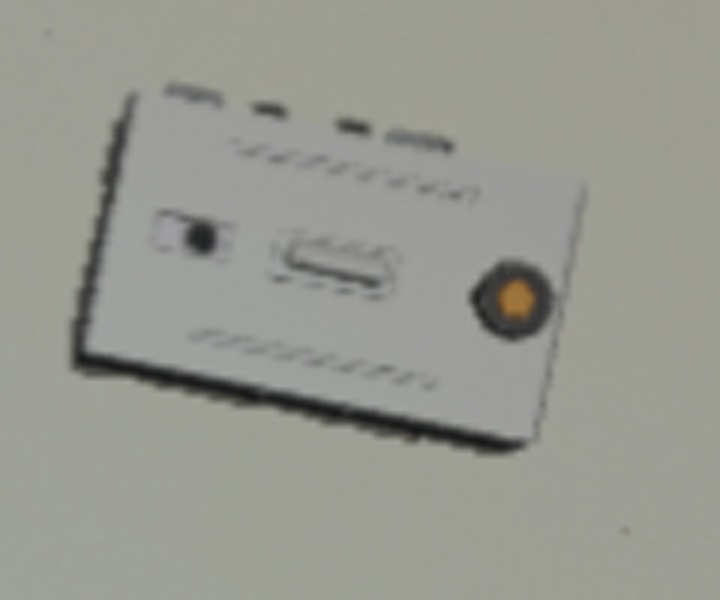

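The closed cover's slot spans about (152–235, 237) in the crop, with the clip hole at (202,238), visible through it and on its pivot side. The pivot is at (515,298).

```bash
python3 - <<'E'
from h import *
f=lambda x,y:(350+(x+.5)/6-.5,175+(y+.5)/6-.5)
P=ray('top',*f(515,298),.0655);H=ray('top',*f(202,238),.0515);S=ray('top',*f(193,237),.0575)
print(P,H,S,[ (np.linalg.norm((x-P)[:2]),np.arctan2(*(x-P)[[1,0]])) for x in(H,S)])
W=np.load('top1.npy')
for k in((160,234,'slotL'),(225,240,'slotR'),(202,238,'hole')):
    u,v=f(*k[:2]);print(k,W[round(v),round(u)].round(4))
m=np.zeros(W.shape[:2],bool);m[180:260,355:455]=1;m&=abs(W[...,2]-.0575)<.004
r=cv2.minAreaRect((W[m][:,:2]*1000).astype(np.float32));print(r)
print('bp',bp(.112),bp(.1078))
E
python3 -m handwheel '[[[20,-7,-25],0,-1],[[51,-13.5,-49.5],0,-1],[[51,-13.5,-49.5],0,-1],[[51,-13.5,-49.5],0,-1],[[51,-13.5,-49.5],0,-1]]'
python3 - <<'E'
from h import *
go(.4764,.1445,.0505,BY-np.pi/2)
E
```

```text
[ 0.50590872 -0.2143528   0.0655    ] [ 0.52966302 -0.10940604  0.0515    ] [ 0.52932124 -0.10581515  0.0575    ] [(np.float64(0.10760152778834373), np.float64(1.3482009430438704)), (np.float64(0.1110340863493157), np.float64(1.3583428191494273))]
(160, 234, 'slotL') [ 0.5296 -0.094   0.058 ]
(225, 240, 'slotR') [ 0.5277 -0.1169  0.0542]
(202, 238, 'hole') [ 0.5355 -0.1127  0.0078]
((521.2293701171875, -153.96533203125), (160.7646484375, 97.4234619140625), 77.71827697753906)
bp [ 0.53034726 -0.10506826] [ 0.52941924 -0.10916445]
time_s: 8.15
ee_pos: [0.4754, 0.1496, 0.1014]
eef_rot: [-1.959, 1.556, 2.536]
force: [0.1, 0.7, -0.1]
grip_width: 0.0941
pos [0.4754 0.1496 0.1014] yaw -0.218 tilt 0.0148 F [ 0.1  0.7 -0.1] w 0.0941 t 8.15
shift [50.8  2.7  5.1] spin 0.005 q6 0.44
```

```bash
python3 -m handwheel '[[[15,2.7,5],0,-1],[[30,2.7,5],0,-1],[[30,2.7,5],0,-1],[[30,2.7,5],0,-1],[[30,2.7,5],0,-1]]'
python3 - <<'E'
from h import *
go(.4764,.1445,.0510,BY-np.pi/2)
E
```

```text
time_s: 8.65
ee_pos: [0.4772, 0.1442, 0.0724]
eef_rot: [-2.043, 1.557, 2.451]
force: [0.7, 0.1, -0.2]
grip_width: 0.0938
pos [0.4772 0.1442 0.0724] yaw -0.218 tilt 0.0138 F [ 0.7  0.1 -0.2] w 0.0938 t 8.65
shift [21.4 -0.6  0. ] spin 0.004 q6 0.43
```

```bash
python3 -m handwheel '[[[12,-0.6,0],0,-1],[[21.5,-0.6,0],0,-1],[[21.5,-0.6,0],0,-1],[[21.5,-0.6,0],0,0],[[21.5,-0.6,0],0,0]]' 40
python3 - <<'E'
from h import *
go(.4764,.1445,.0510,BY-np.pi/2)
E
python3 -m handwheel '[[[0,0,0],0,1],[[0,0,0],0,1],[[0,0,0],0,1],[[0,0,0],0,1],[[0,0,0],0,1]]' 40
python3 -m handwheel '[[[0,0,0],0,1],[[0,0,0],0,1],[[0,0,0],0,1],[[0,0,0],0,1],[[0,0,0],0,1]]' 40
python3 - <<'E'
from h import *
go(.4764,.1445,.0510,BY-np.pi/2)
E
```

```text
time_s: 9.15
ee_pos: [0.4765, 0.1446, 0.0511]
eef_rot: [-2.054, 1.557, 2.44]
force: [1.1, -0.0, -0.6]
grip_width: 0.0816
pos [0.4765 0.1446 0.0511] yaw -0.218 tilt 0.0137 F [ 1.1 -0.  -0.6] w 0.0816 t 9.15
shift [ 0.1 -0.1  0.1] spin 0.004 q6 0.43
time_s: 9.65
ee_pos: [0.4766, 0.1446, 0.0512]
eef_rot: [-2.059, 1.557, 2.435]
force: [0.8, -0.2, -0.4]
grip_width: 0.0416
time_s: 10.15
ee_pos: [0.4766, 0.1446, 0.0511]
eef_rot: [-2.059, 1.557, 2.435]
force: [0.5, -0.1, 0.3]
grip_width: 0.0246
pos [0.4766 0.1446 0.0511] yaw -0.218 tilt 0.0136 F [ 0.5 -0.1  0.3] w 0.0246 t 10.15
shift [ 0.1 -0.1  0.1] spin 0.004 q6 0.43
```

The opening reads 24.6 mm against an expected 27 mm, so I'll look before lifting.

Run:
```python
from h import *
p,W=cloud('scene');print(get_obs()['grip_width'],get_obs()['time_s'])
cv2.imwrite('pics/crop4.png',cv2.resize(p[240:310,225:325],(800,560),interpolation=cv2.INTER_CUBIC))
```

```text
0.024728994997738715 10.2
```

View pics/crop4.png

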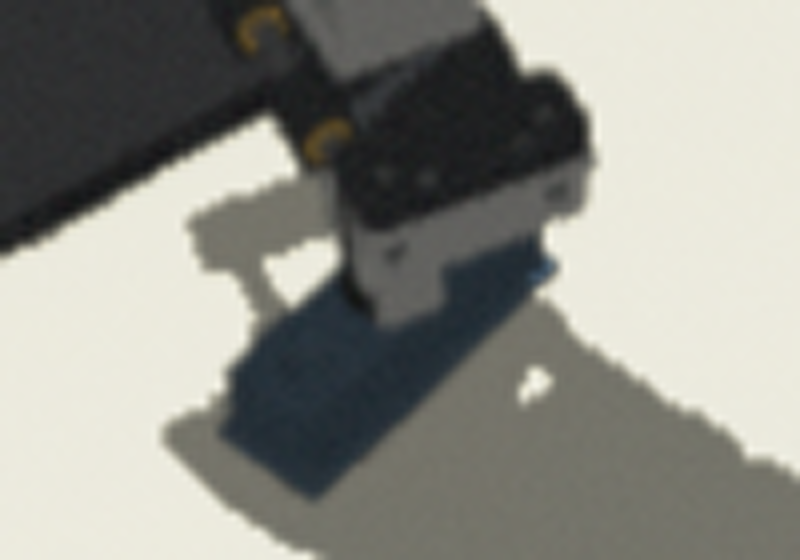

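The fingers hide the rivet, though they are closed around its place over the stand's middle (fingertip near (400,300)). I'll lift and look again.

```bash
python3 -m handwheel '[[[-10,0,0],0,1],[[-25,0,0],0,1],[[-45,0,0],0,1],[[-70,0,0],0,1],[[-70,0,0],0,1]]' 40
python3 - <<'E'
from h import *
p,W=cloud('scene');go(*bp(.1078),.12,BY-np.pi/2)
c=cv2.resize(p[205:295,225:325],(660,594),interpolation=cv2.INTER_CUBIC)
cv2.imwrite('pics/crop5.png',c)
E
```

```text
time_s: 10.7
ee_pos: [0.4787, 0.1442, 0.1246]
eef_rot: [-2.443, 1.56, 2.051]
force: [-0.0, -0.9, -0.8]
grip_width: 0.0253
pos [0.478  0.1441 0.1227] yaw -0.218 tilt 0.0120 F [-0.4 -0.5 -1. ] w 0.0247 t 10.75
shift [-1.000e-01  1.051e+02  2.361e+02] spin 0.004 q6 0.43
```

View pics/crop5.png

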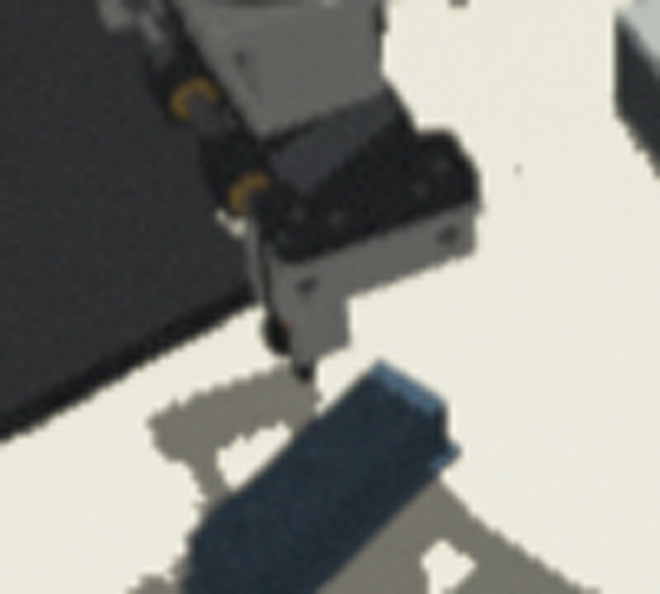

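The rivet is held: its legs show below the fingertip at (303,370) and its collar at (275,335). I'll check the leg tip against the tool axis, then carry it over.

```bash
python3 - <<'E'
from h import *
f=lambda x,y:(225+(x+.5)/6.6-.5,205+(y+.5)/6.6-.5)
o=get_obs();M=R.from_euler('xyz',o['eef_rot']).as_matrix();t=np.array(o['ee_pos'])
for k in((303,379),(303,372)):
    q=ray('scene',*f(*k),t[2]-.0406);print((M.T@(q-t)*1000).round(1))
E
python3 -m handwheel '[[[0,21,47],0,1],[[0,42,94],0,1],[[0,63,142],0,1],[[0,84,190],0,1],[[0,100,225],0,1]]' 40
python3 -m handwheel '[[[0,0,0],0,1],[[0,0,0],0,1],[[0,0,0],0,1],[[0,0,0],0,1],[[0,0,0],0,1]]' 40
python3 - <<'E'
from h import *
go(*bp(.1078),.102,BY-np.pi/2)
E
```

```text
[40.6  3.5 -3. ]
[40.6  6.6 -1.7]
time_s: 11.25
ee_pos: [0.5264, -0.0994, 0.1191]
eef_rot: [-2.201, 1.558, 2.293]
force: [-0.3, 0.8, 0.3]
grip_width: 0.0248
time_s: 11.75
ee_pos: [0.5264, -0.0984, 0.1191]
eef_rot: [-2.201, 1.558, 2.294]
force: [-0.7, -0.3, -0.3]
grip_width: 0.025
pos [ 0.5264 -0.0984  0.1191] yaw -0.217 tilt 0.0131 F [-0.7 -0.3 -0.3] w 0.0250 t 11.75
shift [17.   5.5 10. ] spin 0.006 q6 -0.04
```

```bash
python3 -m handwheel '[[[6,3,5],0,1],[[12,5.5,10],0,1],[[14,5.5,10],0,1],[[14,5.5,10],0,1],[[14,5.5,10],0,1]]' 40
python3 - <<'E'
from h import *
go(*bp(.1078),.102,BY-np.pi/2)
p,W=cloud('scene')
print(W[200:240:6,330:400:8,2].round(3))
c=cv2.resize(p[165:240,310:410],(800,600),interpolation=cv2.INTER_CUBIC)
cv2.imwrite('pics/crop6.png',c)
E
```

```text
time_s: 12.25
ee_pos: [0.5295, -0.1092, 0.105]
eef_rot: [-2.2, 1.558, 2.295]
force: [-0.3, -0.1, -0.5]
grip_width: 0.025
pos [ 0.5295 -0.1092  0.105 ] yaw -0.217 tilt 0.0132 F [-0.3 -0.1 -0.5] w 0.0250 t 12.25
shift [ 3. -0.  0.] spin 0.006 q6 -0.06
[[0.004 0.469 0.494 0.512 0.528 0.541 0.553 0.551 0.549]
 [0.062 0.105 0.484 0.503 0.52  0.532 0.545 0.544 0.543]
 [0.06  0.059 0.474 0.493 0.51  0.523 0.538 0.538 0.536]
 [0.058 0.063 0.462 0.482 0.501 0.515 0.528 0.531 0.529]
 [0.054 0.059 0.453 0.472 0.492 0.507 0.52  0.523 0.522]
 [0.032 0.039 0.441 0.461 0.482 0.498 0.512 0.518 0.515]
 [0.005 0.015 0.424   nan 0.471 0.49  0.502 0.51  0.507]]
```

View pics/crop6.png

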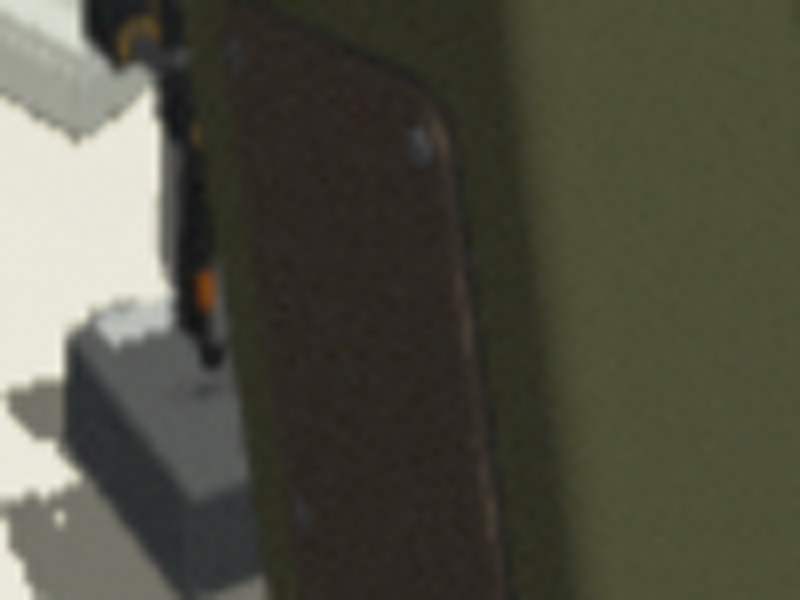

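The orange pin shows at (206,292), the leg tip at (210,362), and the shaded slot near (203,390) just below it. The arm hides the rest.

Run:
```python
from h import *
f=lambda x,y:(310+(x+.5)/8-.5,165+(y+.5)/8-.5)
o=get_obs();M=R.from_euler('xyz',o['eef_rot']).as_matrix();t=np.array(o['ee_pos'])
for n,k,z in(('pin',(206,292),t[2]-.005),('leg tip',(210,362),t[2]-.0406),('slot',(203,390),.0575)):
    q=ray('scene',*f(*k),z);print(n,q.round(4),'tool',(M.T@(q-t)*1000).round(1))
E=np.array(camera_info('scene')['extrinsics']);c=E[:3,3]
S=np.r_[bp(.1078),.0644]
# predicted pixel of leg tip / slot centre
K=camera_info('scene')
for n,X in(('tip',S),('pin',np.r_[bp(.1078),t[2]-.005]),('slot',np.r_[bp(.112),.0575]),('hole',np.r_[bp(.1078),.0575])):
    a=E[:3,:3].T@(X-c);s=a[:2]/a[2];s=s*(1+K['k1']*(s@s));u=K['fx']*s[0]+K['cx'];v=K['fy']*s[1]+K['cy']
    print(n,(u-310)*8+3.5,(v-165)*8+3.5)
```

```text
pin [ 0.5318 -0.1043  0.1001] tool [ 5.   1.3 -5.2]
leg tip [ 0.5332 -0.1087  0.0645] tool [40.6  3.9 -0.9]
slot [ 0.5297 -0.1027  0.0575] tool [47.7 -0.8 -6. ]
tip 218.2447574191142 367.4034844795326
pin 221.69995092808585 289.49435777950634
slot 206.86540721427218 385.88700497400646
hole 217.59248016536776 382.09280551112033
```

```bash
python3 -m handwheel '[[[3,0,0],0,1],[[6,0,0],0,1],[[7.5,0,0],0,1],[[9,0,0],0,1],[[9,0,0],0,1]]' 40
python3 - <<'E'
from h import *
go(*bp(.1078),.0935,BY-np.pi/2)
E
```

```text
time_s: 12.8
ee_pos: [0.5294, -0.109, 0.0959]
eef_rot: [-2.198, 1.558, 2.297]
force: [0.8, 0.3, -0.6]
grip_width: 0.0249
pos [ 0.5294 -0.109   0.0959] yaw -0.217 tilt 0.0132 F [ 0.8  0.3 -0.6] w 0.0249 t 12.80
shift [2.4 0.1 0.2] spin 0.006 q6 -0.06
```

No contact 2 mm into the slot. I'll go on slowly.

```bash
python3 -m handwheel '[[[0.7,0,0],0,1],[[1.4,0,0],0,1],[[2.1,0,0],0,1],[[2.5,0,0],0,1],[[2.5,0,0],0,1]]' 40
python3 - <<'E'
from h import *
go(*bp(.1078),.0935,BY-np.pi/2)
E
python3 -m handwheel '[[[0.6,0,0],0,1],[[1.2,0,0],0,1],[[1.5,0,0],0,1],[[1.5,0,0],0,1],[[1.5,0,0],0,1]]' 40
python3 - <<'E'
from h import *
go(*bp(.1078),.0935,BY-np.pi/2)
E
```

```text
time_s: 13.3
ee_pos: [0.5293, -0.109, 0.0933]
eef_rot: [-2.195, 1.557, 2.3]
force: [0.6, 0.7, -0.1]
grip_width: 0.0249
pos [ 0.5293 -0.109   0.0933] yaw -0.217 tilt 0.0133 F [ 0.6  0.7 -0.1] w 0.0249 t 13.30
shift [-0.2  0.1  0.1] spin 0.006 q6 -0.06
time_s: 13.8
ee_pos: [0.5293, -0.109, 0.0918]
eef_rot: [-2.193, 1.558, 2.302]
force: [-0.1, -0.6, -0.6]
grip_width: 0.0251
pos [ 0.5293 -0.109   0.0918] yaw -0.217 tilt 0.0133 F [-0.1 -0.6 -0.6] w 0.0251 t 13.80
shift [-1.7  0.1  0.1] spin 0.006 q6 -0.06
```

```bash
python3 -m handwheel '[[[0.7,0,0],0,1],[[1.4,0,0],0,1],[[2.1,0,0],0,1],[[2.5,0,0],0,1],[[2.5,0,0],0,1]]' 40
python3 -m handwheel '[[[0.7,0,0],0,1],[[1.4,0,0],0,1],[[2.1,0,0],0,1],[[2.5,0,0],0,1],[[2.5,0,0],0,1]]' 40
python3 - <<'E'
from h import *
go(*bp(.1078),.0746,BY-np.pi/2)
E
```

```text
time_s: 14.3
ee_pos: [0.5292, -0.1089, 0.0892]
eef_rot: [-2.188, 1.557, 2.307]
force: [-0.2, -0.3, -0.2]
grip_width: 0.0252
time_s: 14.8
ee_pos: [0.5292, -0.1089, 0.0867]
eef_rot: [-2.184, 1.557, 2.311]
force: [0.2, -0.1, 0.2]
grip_width: 0.0249
pos [ 0.5292 -0.1089  0.0867] yaw -0.217 tilt 0.0135 F [ 0.2 -0.1  0.2] w 0.0249 t 14.80
shift [12.1  0.4  0.3] spin 0.006 q6 -0.06
```

The legs are well through the clip with no force. Continue to seating.

```bash
python3 -m handwheel '[[[2,0.2,0],0,1],[[4,0.4,0],0,1],[[6,0.4,0],0,1],[[8,0.4,0],0,1],[[8,0.4,0],0,1]]' 40
python3 - <<'E'
from h import *
go(*bp(.1078),.0746,BY-np.pi/2)
E
python3 -m handwheel '[[[0.7,0,0],0,1],[[1.4,0,0],0,1],[[2.1,0,0],0,1],[[2.5,0,0],0,1],[[2.5,0,0],0,1]]' 40
python3 - <<'E'
from h import *
go(*bp(.1078),.0746,BY-np.pi/2)
E
```

```text
time_s: 15.3
ee_pos: [0.5294, -0.1089, 0.0783]
eef_rot: [-2.164, 1.557, 2.331]
force: [-0.5, -1.1, 0.2]
grip_width: 0.0248
pos [ 0.5294 -0.1089  0.0783] yaw -0.217 tilt 0.0140 F [-0.5 -1.1  0.2] w 0.0248 t 15.30
shift [3.7 0.2 0.3] spin 0.006 q6 -0.06
time_s: 15.8
ee_pos: [0.5293, -0.1088, 0.0758]
eef_rot: [-2.16, 1.557, 2.335]
force: [0.6, -0.2, -0.4]
grip_width: 0.0247
pos [ 0.5293 -0.1088  0.0758] yaw -0.217 tilt 0.0140 F [ 0.6 -0.2 -0.4] w 0.0247 t 15.80
shift [1.2 0.2 0.3] spin 0.006 q6 -0.06
```

```bash
python3 -m handwheel '[[[0.4,0,0],0,1],[[0.8,0,0],0,1],[[1.2,0,0],0,1],[[1.2,0,0],0,1],[[1.2,0,0],0,1]]' 40
python3 - <<'E'
from h import *
go(*bp(.1078),.0746,BY-np.pi/2)
E
python3 -m handwheel '[[[0.3,0,0],0,1],[[0.6,0,0],0,1],[[0.8,0,0],0,1],[[0.8,0,0],0,1],[[0.8,0,0],0,1]]' 40
python3 - <<'E'
from h import *
go(*bp(.1078),.0746,BY-np.pi/2)
E
```

```text
time_s: 16.3
ee_pos: [0.5293, -0.1088, 0.0746]
eef_rot: [-2.161, 1.557, 2.334]
force: [0.9, 0.9, -0.3]
grip_width: 0.0249
pos [ 0.5293 -0.1088  0.0746] yaw -0.217 tilt 0.0140 F [ 0.9  0.9 -0.3] w 0.0249 t 16.30
shift [-0.   0.2  0.3] spin 0.006 q6 -0.06
time_s: 16.8
ee_pos: [0.5293, -0.1088, 0.0739]
eef_rot: [-2.165, 1.557, 2.33]
force: [-3.1, 0.0, 4.6]
grip_width: 0.0249
pos [ 0.5293 -0.1088  0.0739] yaw -0.217 tilt 0.0140 F [-3.1  0.   4.6] w 0.0249 t 16.80
shift [-0.7  0.2  0.3] spin 0.006 q6 -0.06
```

```bash
python3 -m handwheel '[[[0.3,0,0],0,1],[[0.6,0,0],0,1],[[0.6,0,0],0,1],[[0.6,0,0],0,1],[[0.6,0,0],0,1]]' 40
python3 - <<'E'
from h import *
go(*bp(.1078),.0746,BY-np.pi/2)
E
```

```text
time_s: 17.3
ee_pos: [0.5294, -0.1088, 0.0736]
eef_rot: [-2.173, 1.557, 2.322]
force: [-2.7, 0.3, 6.3]
grip_width: 0.0254
pos [ 0.5294 -0.1088  0.0736] yaw -0.217 tilt 0.0138 F [-2.7  0.3  6.3] w 0.0254 t 17.30
shift [-1.   0.1  0.3] spin 0.006 q6 -0.06
```

```bash
python3 -m handwheel '[[[0,0,0],0,-0.3],[[0,0,0],0,-0.3],[[0,0,0],0,-0.3],[[0,0,0],0,-0.3],[[0,0,0],0,-0.3]]' 40
python3 -m handwheel '[[[-40,0,0],0,-0.3],[[-80,0,0],0,-0.3],[[-80,0,-50],0,-0.3],[[-80,0,-100],0,1],[[-80,0,-140],0,1]]' 40
python3 - <<'E'
from h import *
go(*bp(.1078),.1,BY-np.pi/2)
p,W=cloud('top');p2,W2=cloud('scene');np.save('top2.npy',W)
a=cv2.resize(p[190:250,355:455],(500,300),interpolation=cv2.INTER_CUBIC)
b=cv2.resize(p2[180:240,310:410],(500,300),interpolation=cv2.INTER_CUBIC)
cv2.imwrite('pics/crop7.png',np.vstack([a,b]))
E
```

```text
time_s: 17.8
ee_pos: [0.5294, -0.1088, 0.0735]
eef_rot: [-2.171, 1.557, 2.324]
force: [-0.4, -0.0, -0.2]
grip_width: 0.06
time_s: 18.3
ee_pos: [0.5605, 0.0292, 0.1549]
eef_rot: [-2.215, 1.557, 2.28]
force: [0.5, -0.4, -1.0]
grip_width: 0.0483
pos [0.5605 0.0292 0.1549] yaw -0.217 tilt 0.0135 F [ 0.5 -0.4 -1. ] w 0.0483 t 18.30
shift [5.380e+01 1.000e-01 1.422e+02] spin 0.006 q6 0.2
```

View pics/crop7.png

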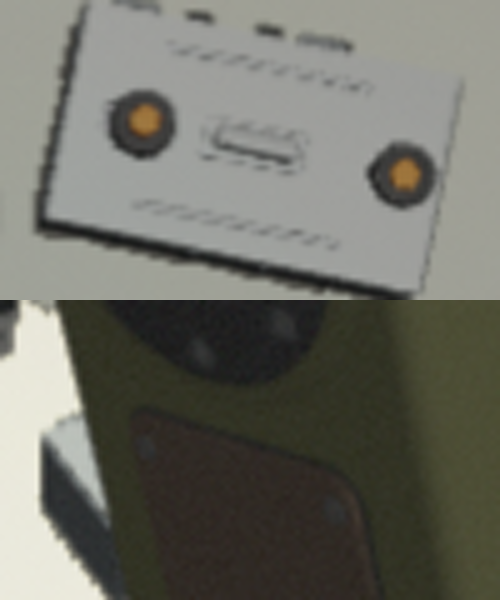

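The rivet sits upright with its pin up at (145,120), like the set rivet at (403,173), and the cover is closed. I'll locate the pin and go to press it with the fingers shut.

```bash
python3 - <<'E'
from h import *
f=lambda x,y:(355+(x+.5)/5-.5,190+(y+.5)/5-.5)
W=np.load('top2.npy')
a=ray('top',*f(145,120),.0735);print(a,ray('top',*f(142,124),.062),ray('top',*f(403,173),.0655))
u,v=map(round,f(145,120));print(W[v-1:v+2,u-1:u+2,2].round(4),W[v-5:v+6,u-5:u+6,2].round(3)[::2,::2])
go(*bp(.1078),.125,BY-np.pi/2)
E
python3 -m handwheel '[[[10,0,40],0,1],[[20,0,80],0,1],[[25,0,120],0,1],[[29,0,138],0,1],[[29,0,138],0,1]]' 40
python3 -m handwheel '[[[0,0,0],0,1],[[0,0,0],0,1],[[0,0,0],0,1],[[0,0,0],0,1],[[0,0,0],0,1]]' 40
python3 - <<'E'
from h import *
go(*bp(.1078),.0895,BY-np.pi/2)
E
```

```text
[ 0.52829204 -0.10824553  0.0735    ] [ 0.52808031 -0.10798114  0.062     ] [ 0.50601741 -0.21391123  0.0655    ]
[[0.0753 0.0712 0.0704]
 [0.0755    nan 0.0725]
 [0.0717 0.0765 0.0797]] [[0.065 0.066 0.063 0.067 0.056 0.055]
 [0.064 0.067 0.073 0.062 0.066 0.065]
 [0.068 0.074 0.075 0.07  0.065 0.064]
 [0.066 0.072 0.072 0.08  0.069 0.065]
 [0.066 0.064 0.066 0.066 0.065 0.055]
 [0.06  0.07  0.067 0.066 0.067 0.062]]
pos [0.5607 0.031  0.1546] yaw -0.213 tilt 0.0141 F [-0.6 -1.2  0.3] w 0.0407 t 18.40
shift [ 28.4  -0.6 143.8] spin 0.010 q6 0.19
time_s: 18.9
ee_pos: [0.5303, -0.1061, 0.1238]
eef_rot: [-2.157, 1.556, 2.34]
force: [-0.8, -0.2, 0.7]
grip_width: 0.0014
time_s: 19.4
ee_pos: [0.5304, -0.1056, 0.1239]
eef_rot: [-2.161, 1.556, 2.336]
force: [0.6, -0.1, 0.3]
grip_width: 0.0004
pos [ 0.5304 -0.1056  0.1239] yaw -0.216 tilt 0.0147 F [ 0.6 -0.1  0.3] w 0.0004 t 19.40
shift [34.4  0.2  4. ] spin 0.007 q6 -0.06
```

```bash
python3 -m handwheel '[[[12,-0.3,3],0,1],[[24,-0.3,3],0,1],[[34,-0.3,3],0,1],[[34,-0.3,3],0,1],[[34,-0.3,3],0,1]]' 40
python3 -m handwheel '[[[0.6,0,0],0,1],[[1.2,0,0],0,1],[[1.8,0,0],0,1],[[2.4,0,0],0,1],[[3,0,0],0,1]]' 40
python3 - <<'E'
from h import *
go(*bp(.1078),.0795,BY-np.pi/2)
E
```

```text
time_s: 19.9
ee_pos: [0.5291, -0.1081, 0.0896]
eef_rot: [-2.14, 1.556, 2.356]
force: [0.2, 0.4, 0.5]
grip_width: 0.0004
time_s: 20.4
ee_pos: [0.5292, -0.1081, 0.0869]
eef_rot: [-2.155, 1.556, 2.342]
force: [-1.2, 0.2, 4.0]
grip_width: 0.0002
pos [ 0.5292 -0.1081  0.0869] yaw -0.216 tilt 0.0149 F [-1.2  0.2  4. ] w 0.0002 t 20.40
shift [7.4 0.6 1.1] spin 0.007 q6 -0.06
```

```bash
python3 -m handwheel '[[[0.6,0,0],0,1],[[1.2,0,0],0,1],[[1.8,0,0],0,1],[[2.4,0,0],0,1],[[3,0,0],0,1]]' 40
python3 -m handwheel '[[[0.6,0,0],0,1],[[1.2,0,0],0,1],[[1.8,0,0],0,1],[[2.4,0,0],0,1],[[3,0,0],0,1]]' 40
python3 - <<'E'
from h import *
go(*bp(.1078),.0795,BY-np.pi/2)
E
```

```text
time_s: 20.9
ee_pos: [0.5295, -0.1081, 0.0848]
eef_rot: [-2.202, 1.557, 2.295]
force: [-3.0, 0.8, 9.7]
grip_width: 0.0004
time_s: 21.4
ee_pos: [0.5296, -0.1082, 0.0825]
eef_rot: [-2.22, 1.557, 2.277]
force: [-4.8, 0.8, 11.1]
grip_width: 0.0001
pos [ 0.5296 -0.1082  0.0825] yaw -0.216 tilt 0.0134 F [-4.8  0.8 11.1] w 0.0001 t 21.40
shift [3.  0.1 1. ] spin 0.007 q6 -0.06
```

```bash
python3 -m handwheel '[[[0.6,0,0],0,1],[[1.2,0,0],0,1],[[1.8,0,0],0,1],[[2.4,0,0],0,1],[[3,0,0],0,1]]' 40
python3 - <<'E'
from h import *
go(*bp(.1078),.0795,BY-np.pi/2)
E
python3 -m handwheel '[[[0.6,0,0],0,1],[[1.2,0,0],0,1],[[1.8,0,0],0,1],[[2.2,0,0],0,1],[[2.2,0,0],0,1]]' 40
python3 - <<'E'
from h import *
go(*bp(.1078),.0795,BY-np.pi/2)
E
```

```text
time_s: 21.9
ee_pos: [0.5296, -0.1081, 0.0802]
eef_rot: [-2.223, 1.558, 2.274]
force: [-4.7, 0.8, 10.2]
grip_width: 0.0008
pos [ 0.5296 -0.1081  0.0802] yaw -0.215 tilt 0.0132 F [-4.7  0.8 10.2] w 0.0008 t 21.90
shift [0.7 0.1 1. ] spin 0.007 q6 -0.06
time_s: 22.4
ee_pos: [0.5296, -0.1082, 0.0787]
eef_rot: [-2.229, 1.558, 2.268]
force: [-4.1, 0.5, 9.4]
grip_width: 0.0006
pos [ 0.5296 -0.1082  0.0787] yaw -0.215 tilt 0.0129 F [-4.1  0.5  9.4] w 0.0006 t 22.40
shift [-0.8  0.1  1. ] spin 0.007 q6 -0.06
```

```bash
python3 -m handwheel '[[[0.5,0,0],0,1],[[1,0,0],0,1],[[1.5,0,0],0,1],[[1.5,0,0],0,1],[[1.5,0,0],0,1]]' 40
python3 -m handwheel '[[[0.4,0,0],0,1],[[0.8,0,0],0,1],[[1,0,0],0,1],[[1,0,0],0,1],[[1,0,0],0,1]]' 40
python3 - <<'E'
from h import *
go(*bp(.1078),.0795,BY-np.pi/2)
E
```

```text
time_s: 22.9
ee_pos: [0.5296, -0.1082, 0.078]
eef_rot: [-2.238, 1.558, 2.259]
force: [-5.5, 1.4, 12.4]
grip_width: 0.0007
time_s: 23.4
ee_pos: [0.5296, -0.1082, 0.078]
eef_rot: [-2.247, 1.558, 2.25]
force: [-6.1, 1.7, 13.6]
grip_width: 0.0002
pos [ 0.5296 -0.1082  0.078 ] yaw -0.215 tilt 0.0124 F [-6.1  1.7 13.6] w 0.0002 t 23.40
shift [-1.5  0.   1. ] spin 0.007 q6 -0.06
```

```bash
python3 -m handwheel '[[[0.6,0,0],0,1],[[1.2,0,0],0,1],[[1.8,0,0],0,1],[[2.2,0,0],0,1],[[2.2,0,0],0,1]]' 40
python3 - <<'E'
from h import *
go(*bp(.1078),.0795,BY-np.pi/2)
E
```

```text
time_s: 23.9
ee_pos: [0.5296, -0.1082, 0.0771]
eef_rot: [-2.26, 1.559, 2.238]
force: [-7.7, 2.4, 18.4]
grip_width: 0.0003
pos [ 0.5296 -0.1082  0.0771] yaw -0.215 tilt 0.0120 F [-7.7  2.4 18.4] w 0.0003 t 23.90
shift [-2.4 -0.   1. ] spin 0.008 q6 -0.06
```

The extra force now only moves the box on its feet (about 5 N/mm), so the pin is on its end stop. Retract and check.

```bash
python3 -m handwheel '[[[-20,0,0],0,1],[[-60,0,0],0,1],[[-90,0,-20],0,1],[[-90,0,-70],0,1],[[-90,0,-120],0,1]]' 40
python3 -m handwheel '[[[0,0,-20],0,1],[[0,0,-40],0,1],[[0,0,-40],0,1],[[0,0,-40],0,1],[[0,0,-40],0,1]]' 40
python3 - <<'E'
from h import *
go(*bp(.1078),.15)
p,W=cloud('top')
f=lambda x,y:(355+(x+.5)/5-.5,190+(y+.5)/5-.5)
zs=[]
for k in range(4):
    q,V=cloud('top');zs.append(V[...,2])
z=np.nanmedian(zs,0)
for x,y in((145,120),(403,173)):
    u,v=map(round,f(x,y));print((z[v-3:v+4,u-3:u+4]*1000).round(0))
a=cv2.resize(p[190:250,355:455],(800,480),interpolation=cv2.INTER_CUBIC);cv2.imwrite('pics/crop8.png',a)
E
```

```text
time_s: 24.4
ee_pos: [0.5564, 0.0091, 0.1691]
eef_rot: [-2.402, 1.56, 2.093]
force: [0.6, -1.1, -0.1]
grip_width: 0.0007
time_s: 24.9
ee_pos: [0.5649, 0.0473, 0.1693]
eef_rot: [-2.382, 1.56, 2.112]
force: [-0.2, -0.1, -0.8]
grip_width: 0.0006
pos [0.5649 0.0473 0.1693] yaw -0.218 tilt 0.0108 F [-0.2 -0.1 -0.8] w 0.0006 t 24.90
shift [ 18.   -0.7 160.5] spin 0.000 q6 0.23
[[65. 62. 60. 65. 67. 68. 66.]
 [68. 65. 65. 68. 62. 66. 66.]
 [67. 67. 66. 65. 68. 65. 65.]
 [64. 68. 67. 65. 64. 62. 69.]
 [66. 67. 67. 66. 67. 67. 68.]
 [66. 65. 65. 68. 61. 66. 66.]
 [68. 63. 61. 60. 67. 65. 67.]]
[[65. 65. 67. 67. 67. 66. 68.]
 [66. 69. 68. 65. 65. 68. 64.]
 [63. 67. 65. 64. 66. 67. 67.]
 [66. 66. 67. 65. 67. 67. 65.]
 [66. 66. 67. 68. 69. 67. 67.]
 [65. 62. 65. 65. 65. 67. 66.]
 [66. 66. 67. 68. 67. 64. 66.]]
```

View pics/crop8.png

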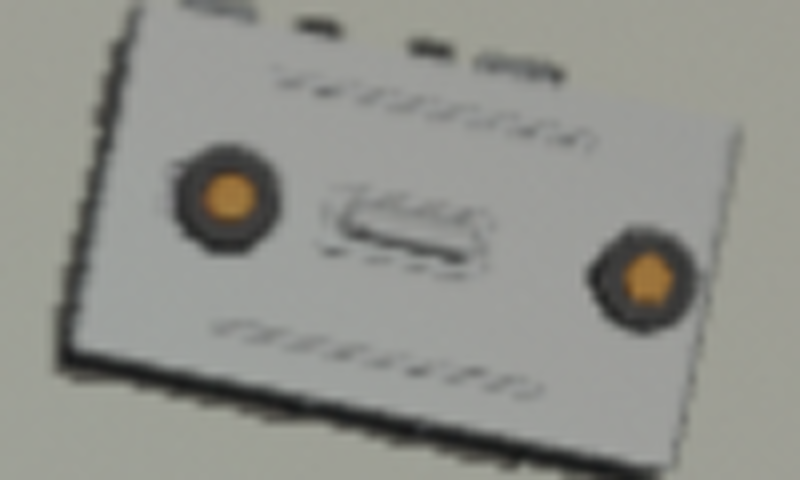

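The pin at (230,197) is flush: its depth is about 66 mm all over, the same as the factory-set rivet at (648,278). The cover lies square on the box. Handing in.

```bash
python3 -c "
from station import *
print(hand_in())"
```

```text
the job is handed in; nothing more can be done
None
```

I closed the terminal box and fixed it with the rivet, then handed the job in at about 25 s. The hand-in reported no verdict.

- **Cover:** I swung it by the rib from about 0.81 rad to its stop. The stop pushed back with about 8 N, and the last picture shows the cover square on the box.
- **Rivet:** I found the clip's hole in the picture about 4 mm off the slot's centre, towards the pivot, so no feeling about was needed. The legs went through with no noticeable force. The collar seated at the expected height with about 6 N, with the pin still up.
- **Pin:** I then pressed it to its end stop. Pushing drove it at about 10 N and ended at 18 N upward (about 20 N in all), below the 35 N limit. Depth readings put its top at about 66 mm, against 65.5 mm for flush and the same as the rivet already set at the other end.
- **At the end:** the gripper was clear of everything, with no force on the wrist.

**Checks that disagreed or were not made:**
- The gripper read about 25 mm on the 27 mm collar, for a reason I did not find. The lift and the insertion both went normally.
- The tool leaned up to about 0.015 rad, within the 0.08 rad allowed for the rivet. I did not measure the rivet's own tilt.
- I did not check the bottle, beaker, stopper and tape in a later picture. The arm's path stayed clear of where they stood.

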